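# Reset the tube warmer's cut-out and select the loaded station

## Robot

A 6-joint arm with a two-finger parallel gripper is mounted at the origin on a cart in front of the work surface, level with it; the furniture and walls round the work are solid. World frame = base frame: x ahead of the robot, y to its left, z up, the work surface at z = 0. Lengths are in m, angles in rad, forces in N, time in s.
With the tool pointing down it reaches from about 0.35 to 0.95 m from the base axis. Payload 17.4 kg.
Tool frame: the origin (TCP) lies midway between the tips of the shut fingers; the grasp point (between the pads) lies arm.grasp_offset behind it (arm.grasp_offset is the distance from the TCP to the grasp point, in m); z points along the fingers, y is the direction in which the jaws open and shut (so a half turn about z gives the same grasp; the last joint's range is limited). The gripper opens to 93 mm and grips with 3 to 60 N. Pads are 15 mm wide; open, the fingers measure 128 mm over their backs; the gripper's body (75 mm by 188 mm) begins 65 mm behind the grasp point.
Start: joints at [-1.275, 0.116, 1.442, -0, 1.584, -0.038], TCP at [0.221, -0.638, 0.219] pointing down, gripper open.
Joint ranges: [-2.83, 2.83], [-0.83, 2.19], [0.07, 2.5], [-1.14, 4.28], [0.01, 3], [-2.97, 2.97]. Speed limits (rad/s): [1.89, 1.89, 2.22, 3.14, 3.14, 3.14].

## Interface

Orientations are given as a rotation vector (axis times angle).
In Python, from cell import monitor, optics, arm gives the robot as it stands.
- The arm moves only by the tool send_rows, never from a script. Its argument "motion" is text: rows parted by semicolons, each of 5 numbers parted by spaces: the shift along the tool's x, y, z in mm, then the turn about the tool's z in rad, then the opening, from 0 (shut) to 1 (fully open). A call has 1 to 8 rows; each row shifts and turns the commanded pose from where the row before left it, along the tool's axes as they then stand; what a row does not reach is not made up. A row lasts 1/10 s, in which the tool goes at most 50 mm and 8.59 degrees, less where a joint would pass 70% of its speed; a pose out of reach is approached as far as the arm can. A call is refused whole if a number of a shift passes 50 or a number of a turn 0.15, either way. A call with a gripper value outside its range is refused whole. The fingers move at their own pace and stop on an object; the grip force is fixed at half the most. Time passes only in rows, so rows that do not move let the fingers close. It gives the time, the measured TCP pose, the force and the opening at its end, in the units of the state.
- monitor.observe(): the state, without advancing time (a new reading comes with each control period).
- optics.camera(name): name is "side" or "top" or "wrist"; returns the picture (400x640x3 uint8, red, green, blue); there is no depth.
- optics.camera_info(name): a dict with "vertical_fov" (degrees; the focal length in pixels is half the picture's height over the tangent of half this angle, whatever the lens; pixels are square), "cx", "cy" (the principal point, pixels), "xyz" and "rotation" of the camera in the world; the wrist camera has in their place "tool_from_camera" (4x4, takes a point from camera to tool coordinates, whose origin is the TCP and whose axes are the flange's). Camera axes: x right, y up, looking along -z (the intrinsics and any distortion apply to the point x, -y, -z); pixel columns grow to the right and rows downward; lengths in m; the calibration is good to about 2 mm. A picture is of the moment at which its call begins: read the wrist's pose just before it. camera_info takes no time and is no camera call.
- arm.sign_off(): hands the job in, once; it reports no verdict.
The state is a dict: "t": time; "joints": joint angles; "dq": joint speeds; "joint_efforts": joint torques, N m; "eef_pos": TCP position; "tcp_rot": TCP orientation; "force": force on the tool from outside, world axes, zero at the start; "wrist_torque": the same for the moment, N m; "width": finger opening in m.
Only numpy, scipy, OpenCV 4.12 (cv2) and the standard library are available. Lean on these libraries where they do the work, as an engineer would, in place of code of your own. Each camera call takes 0.05 s, during which the arm holds its last target.

## Task

The tube warmer has tripped. First reset its cut-out: push the orange lever fully down to off (red) and then throw it fully up to on (green). Then turn the selector knob, which stands at off, to the click position whose dots match the station of the block in which the green-capped tube lies; let go, and leave the tubes, the timer and the white-capped dropper bottle beside the warmer where they are.

Things in the scene. Friction and masses are not known exactly. Their poses are not given: they have to be found in the camera images.
- unit: Control box of the tube warmer, fixed: a white wedge-shaped console 200 mm deep, 245 wide, 65 high in front, 149 at the back. Origin: centre of its underside; x to its back, y to its left, z up. Its grey panel slopes 27 degrees up to the back, facing the robot, with the lever at the left and the selector knob at the right, 128 mm apart.
- panel_mid (a point): Centre of the sloping panel's face. x runs up the slope (away from the robot), y left, z straight out of the panel (27 degrees from vertical, leaning to the front). The panel is 170 mm long up the slope. The lever's axis lies at y = +70 mm, the knob's at y = -58 mm, both half way up the slope.
- selector_grip (a point): On the knob's axis, 25 mm out of the panel, inside its bar; turns with the knob: x to the bar end with the white pointer line, z out of the panel. The black bar is 46 mm long (x), 14 wide (y), from 6 to 36 mm out of the panel, on a turning collar 26 mm in radius, 7 high. Symmetric, so it can be let go and taken again after turning the gripper back. Nothing else stands within 70 mm.
- selector (a joint): Knob angle, clockwise as seen facing the panel. Clicks every 45 degrees: 0 off (red bar, pointer left; starts within 0.1 of it), 0.785 stand-by (hollow ring), 1.571 station one (one dot, pointer up the slope), 2.356 two (two dots), 3.142 three (three dots, pointer right); stops 0.06 beyond. Springs to the nearest click, peak 0.12 N m. One grasp turns about 1.5 rad at most.
- lever_tip (a point): Middle of the end of the orange cut-out lever, 46 mm from its pivot. The paddle is 20 mm wide (its y, the hinge axis), 10 thick (its x), clear above the 9 mm high black housing, which reaches 43 mm up and down the slope from the pivot. Push along its arc; a straight shove can jam. x points up the slope when the lever stands straight, z along the lever to the tip.
- lever_pivot (a point): Pivot of the cut-out lever, 4 mm out of the panel; does not move. Axes as panel_mid.
- cutout (a joint): Lever angle. 0 tripped, straight out of the panel (start, within 0.05); -0.5 fully off, leaning down the slope to the robot (red field); +0.5 fully on, leaning up the slope (green field). Snaps into each of the three (about 4 N at the tip, more nearer the pivot); hard stops 0.06 beyond. While tripped a latch blocks it at about +0.1; only pushing it fully off frees it.
- tube_block: Aluminium three-station tube block, fixed flat on the table right of the control box: 100 x 92 x 16 mm, three cradles of two 12 mm high ribs, 30 mm apart along its x. Origin: centre of its underside. Stations are marked at its -y end by one, two, three black dots, from -x to +x. Nothing on it needs touching.
- station_1 (a point): Floor of the cradle marked with one dot, under the middle of its tube.
- station_2 (a point): Floor of the cradle marked with two dots, under the middle of its tube.
- station_3 (a point): Floor of the cradle marked with three dots, under the middle of its tube.
- sample_tube_2: Small white sample tube with a white cap, 14 x 72 x 14 mm, lying along its y in one of the cradles; origin under its middle. Leave it alone.
- sample_tube_3: The same with a blue cap. Leave it alone.
- sample_tube_4: The same with a green cap: the cradle it lies in is the station to be selected. Leave it alone.
- dropper_1: Dropper bottle with a white cap, standing, 20 x 20 x 64 mm, behind the tube block; origin under it. A bystander, leave it alone.
- timer: Square white timer, 64 x 64 x 20 mm, lying in front of the control box, a bystander, leave it alone.
Not all that is in view belongs to the job. What is meant by the tube_block is not purple or yellow, and is the smaller of those in its own colour.

How it is judged:
By the outcome, as a careful person would: the job done as asked, in the order asked, and still so for the second after the job is handed in, with the robot touching nothing.
It also fails if it takes over 72 s, if anything falls off the work surface, if the arm or the gripper's body presses on something with over 40 N, if the wrist force passes 120 N, or if a joint passes its speed limit or range.

## Working session

There is one attempt and no reset: what is moved stays moved. The work goes in short steps, Python scripts to look and compute and a tool call to move; the robot and the scene stay as the last step left them, time stands still between calls to the robot, and variables do not carry over. Pictures are saved under pics/ and viewed, and the job is handed in when it is done.

Besides the shell and the picture viewer there is one more tool, called after "Emit:" as name(argument=value, ...), one argument or row to a line, values as JSON. send_rows: Moves the arm, as the interface text tells. Its arguments: {"type":"object","properties":{"motion":{"type":"string"}},"required":["motion"]}

```bash
ls; mkdir -p pics
python3 - <<'E'
from cell import monitor, optics, arm
import cv2
print(monitor.observe()); print(arm.grasp_offset)
for n in ("side","top","wrist"):
    print(n,optics.camera_info(n))
    cv2.imwrite(f"pics/{n}0.png",optics.camera(n)[:,:,::-1])
E
```

```text
pics
{'t': 0.0, 'joints': array([-1.27479849e+00,  1.16459792e-01,  1.44227139e+00,  1.07462528e-05,
        1.58398987e+00, -3.78289311e-02]), 'dq': array([-1.47949652e-03, -1.31648113e-03,  2.92434544e-05, -1.61285253e-03,
       -1.26591878e-04, -4.73770121e-04]), 'joint_efforts': array([-4.80651725e-04, -7.21271181e+01, -6.22612309e+01,  7.79069960e-02,
        2.38047674e-02, -1.24044295e-04]), 'eef_pos': array([ 0.22108703, -0.63754747,  0.21791904]), 'tcp_rot': array([-3.09682679e+00, -5.21756472e-01,  2.11350533e-04]), 'force': array([-0.04679293,  0.15045746, -1.44559377]), 'wrist_torque': array([ 0.02316202, -0.02943377,  0.03092953]), 'width': 0.09278133864715846}
0.0188
side {'vertical_fov': 47.26379454393468, 'cx': 316.76273295711877, 'cy': 195.3394747927898, 'xyz': array([ 0.17942949, -1.20792346,  0.4993868 ]), 'rotation': array([ 1.1736196 , -0.16575676, -0.22765203])}
top {'vertical_fov': 45.618882403485564, 'cx': 325.28307680814896, 'cy': 198.97268700343474, 'xyz': array([ 0.16267932, -0.34988209,  1.26469129]), 'rotation': array([ 0.16208824, -0.16358801, -1.52188039])}
wrist {'vertical_fov': 62.021698399842535, 'cx': 318.255766298125, 'cy': 199.57347569571385, 'tool_from_camera': array([[ 8.12852517e-04,  9.59897428e-01,  2.80350257e-01,
         7.72429782e-02],
       [ 9.99999635e-01, -8.54458392e-04,  2.61822223e-05,
         1.66448906e-04],
       [ 2.64679878e-04,  2.80350133e-01, -9.59897772e-01,
        -1.67111566e-01],
       [ 0.00000000e+00,  0.00000000e+00,  0.00000000e+00,
         1.00000000e+00]])}
```

View pics/top0.png

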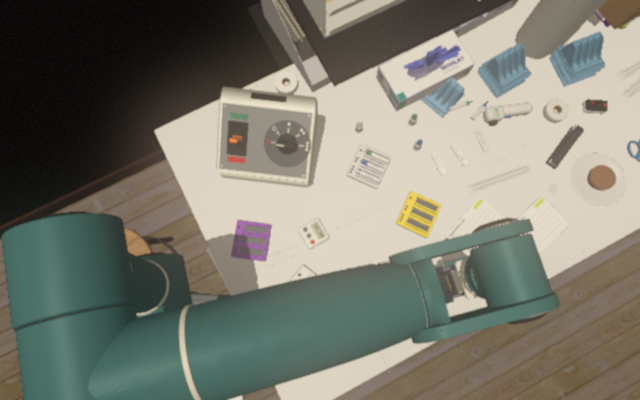

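View pics/side0.png

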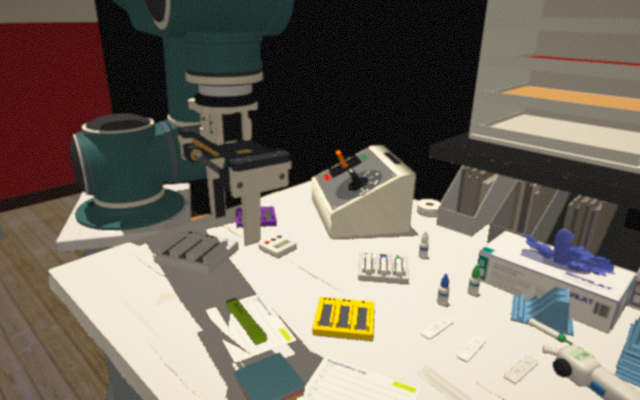

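View pics/wrist0.png

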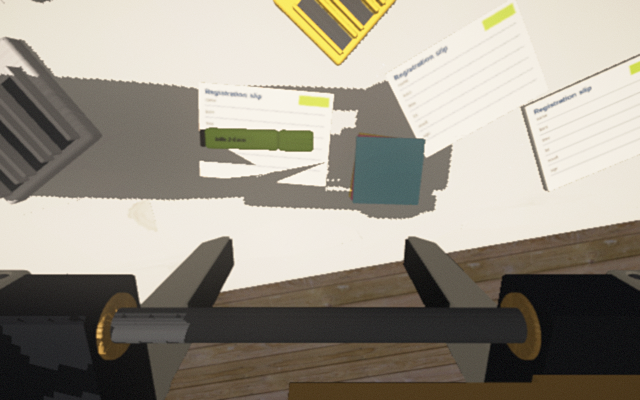

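Run:
```python
import cv2
t=cv2.imread("pics/top0.png"); s=cv2.imread("pics/side0.png")
cv2.imwrite("pics/tc.png",cv2.resize(t[80:200,205:405],None,fx=4,fy=4,interpolation=cv2.INTER_CUBIC))
cv2.imwrite("pics/sc.png",cv2.resize(s[140:290,300:450],None,fx=4,fy=4,interpolation=cv2.INTER_CUBIC))
```

```text
(no output)
```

View pics/tc.png

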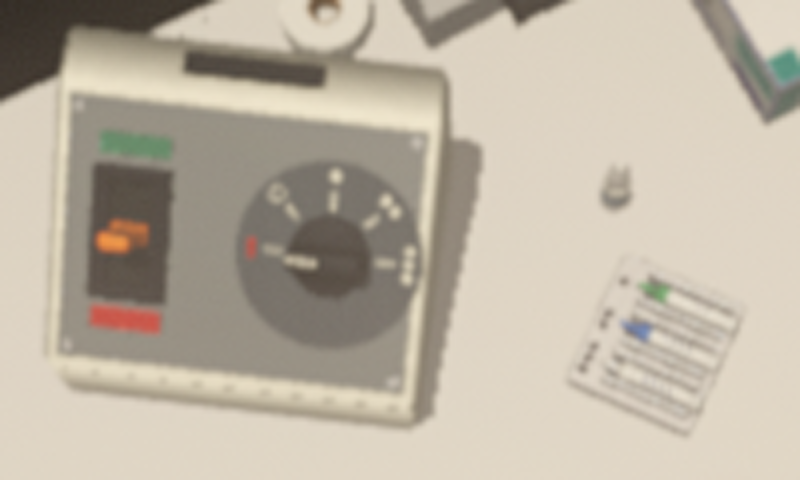

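View pics/sc.png

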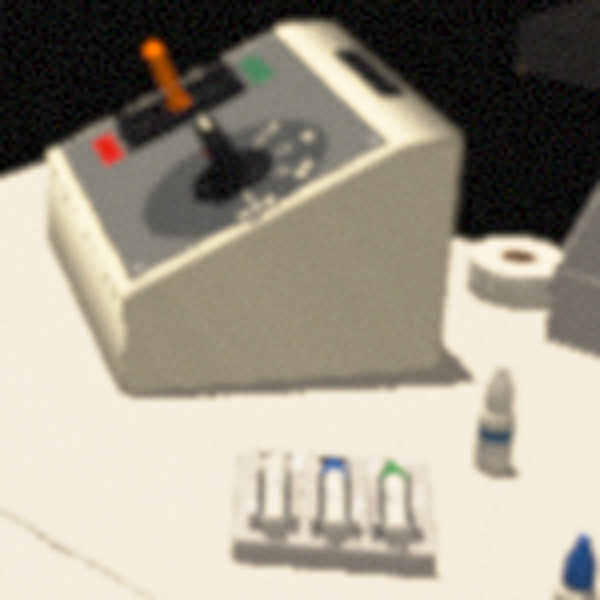

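```bash
cat > h.py <<'E'
import numpy as np, cv2
from scipy.spatial.transform import Rotation as R
from cell import monitor, optics, arm
def cam(n,state=None):
    i=optics.camera_info(n); f=200/np.tan(np.radians(i['vertical_fov']/2))
    if n=='wrist':
        s=state or monitor.observe(); M=np.eye(4); M[:3,:3]=R.from_rotvec(s['tcp_rot']).as_matrix(); M[:3,3]=s['eef_pos']
        T=M@i['tool_from_camera']; return f,i['cx'],i['cy'],T[:3,:3],T[:3,3]
    return f,i['cx'],i['cy'],R.from_rotvec(i['rotation']).as_matrix(),i['xyz']
def ray(c,u,v):
    f,cx,cy,Rm,p=c; d=Rm@np.array([(u-cx)/f,-(v-cy)/f,-1.]); return p,d/np.linalg.norm(d)
def plane(c,u,v,z):
    p,d=ray(c,u,v); return p+d*(z-p[2])/d[2]
def tri(rs):
    A=np.zeros((3,3));b=np.zeros(3)
    for p,d in rs:
        P=np.eye(3)-np.outer(d,d);A+=P;b+=P@p
    x=np.linalg.solve(A,b); return x,[np.linalg.norm((np.eye(3)-np.outer(d,d))@(x-p)) for p,d in rs]
def proj(c,X):
    f,cx,cy,Rm,p=c; q=Rm.T@(np.asarray(X)-p); return cx+f*q[0]/-q[2], cy-f*q[1]/-q[2]
E
python3 - <<'E'
from h import *
t=cv2.imread("pics/top0.png"); s=cv2.imread("pics/side0.png")
def masks(im,roi):
    x0,y0,x1,y1=roi; hsv=cv2.cvtColor(im,cv2.COLOR_BGR2HSV)[y0:y1,x0:x1]
    out={}
    for k,lo,hi in(('red',(0,120,80),(7,255,255)),('red2',(173,90,80),(180,255,255)),('green',(60,60,40),(95,255,255)),('orange',(8,150,100),(20,255,255))):
        m=cv2.inRange(hsv,lo,hi); n,l,st,ce=cv2.connectedComponentsWithStats(m)
        out[k]=[(st[i,4],np.round(ce[i]+[x0,y0],1)) for i in range(1,n) if st[i,4]>6]
    return out
mt=masks(t,(215,90,320,190)); ms=masks(s,(305,140,420,240))
print(mt);print(ms)
ct,cs=cam('top'),cam('side')
for name,(u,v) in dict(s_bl=(78,104),s_br=(417,143),s_fl=(67,344),s_fr=(393,381)).items():
    print(name,plane(ct,205+(u+.5)/4-.5,80+(v+.5)/4-.5,.1))
E
```

```text
{'red': [(np.int32(7), array([267.4, 141.3])), (np.int32(77), array([236.1, 159.4]))], 'red2': [], 'green': [(np.int32(41), array([238.2, 115.7]))], 'orange': [(np.int32(56), array([234.4, 138.8]))]}
{'red': [(np.int32(42), array([326.6, 176.8]))], 'red2': [], 'green': [(np.int32(29), array([363.8, 157. ]))], 'orange': [(np.int32(94), array([341. , 158.4]))]}
s_bl [ 0.64639415 -0.07155394  0.1       ]
s_br [ 0.62926014 -0.29371328  0.1       ]
s_fl [ 0.48415294 -0.07859883  0.1       ]
s_fr [ 0.46897711 -0.28645588  0.1       ]
```

Run:
```python
from h import *
ct,cs=cam('top'),cam('side')
T=lambda u,v:(205+(u+.5)/4-.5,80+(v+.5)/4-.5); S=lambda u,v:(300+(u+.5)/4-.5,140+(v+.5)/4-.5)
P={}
for n,a,b in(('red',(236.1,159.4),(326.6,176.8)),('green',(238.9,115.9),(363.9,157)),('fr',T(393,381),S(138,268)),('br',T(417,143),S(375,143)),
  ('tip',T(113,241),S(153,48)),('dot1',T(335,176),S(308,135))):
    x,e=tri([ray(ct,*a),ray(cs,*b)]); P[n]=x; print(n,x.round(4),np.round(e,4))
for a,b in(('red','green'),('fr','br')):
    d=P[b]-P[a]; print(np.linalg.norm(d),np.degrees(np.arctan2(d[2],np.hypot(*d[:2]))),np.degrees(np.arctan2(d[1],d[0])))
# block/dropper 
for n,(u,v) in dict(g=(655,290),d1=(625,280),d2=(606,318),d3=(588,357)).items(): print(n,plane(ct,*T(u,v),.016))
print('drop',plane(ct,*T(617,190),.03)); print('timer',plane(ct,314,233,.02))
```

```text
red [ 0.5079 -0.1116  0.0844] [0.0011 0.0011]
green [ 0.6076 -0.1196  0.1345] [0.0013 0.0013]
fr [ 0.4759 -0.2852  0.0752] [0.0004 0.0004]
br [ 0.613  -0.2962  0.1439] [0.0013 0.0013]
tip [ 0.537  -0.1134  0.1526] [0.0008 0.0008]
dot1 [ 0.593  -0.2452  0.1329] [0.0012 0.0012]
0.11190201159088388 26.608563275482787 -4.599730584375142
0.15370118974848332 26.544902241276898 -4.586974971021972
g [ 0.56330354 -0.45793825  0.016     ]
d1 [ 0.56956055 -0.43718862  0.016     ]
d2 [ 0.54185637 -0.42494055  0.016     ]
d3 [ 0.51371802 -0.41350052  0.016     ]
drop [ 0.62923312 -0.42899669  0.03      ]
timer [ 0.33325639 -0.3196189   0.02      ]
```

Emit:
send_rows(
  motion="0 0 -15 0.138 0; 0 0 -15 0.138 0; 0 0 -15 0.138 0; 0 0 0 0 0; 0 0 0 0 0; 0 0 0 0 0; 0 0 0 0 0; 0 0 0 0 0",
)

```text
t: 0.95
eef_pos: [0.2211, -0.6376, 0.263]
tcp_rot: [-3.138, 0.124, 0.0]
force: [-0.8, -0.6, 0.5]
width: 0.0335
```

Emit:
send_rows(
  motion="20 -34 0 0 0; 20 -34 0 0 0; 20 -34 0 0 0; 20 -34 0 0 0; 20 -34 0 0 0; 20 -34 0 0 0; 20 -34 0 0 0; 20 -34 0 0 0",
)

```text
t: 1.75
eef_pos: [0.403, -0.378, 0.2635]
tcp_rot: [3.139, -0.125, 0.0]
force: [0.5, -0.9, 1.1]
width: 0.0004
```

Run:
```python
from h import *
s=monitor.observe(); print(s['eef_pos'],s['tcp_rot'],s['width'],s['t'])
cv2.imwrite("pics/w1.png",optics.camera('wrist')[:,:,::-1]); np.save('w1.npy',np.r_[s['eef_pos'],s['tcp_rot']])
```

```text
[ 0.40301323 -0.3779896   0.26353245] [ 3.13905188e+00 -1.24947307e-01  9.93341546e-05] 0.00041433303873767357 1.75
```

View pics/w1.png

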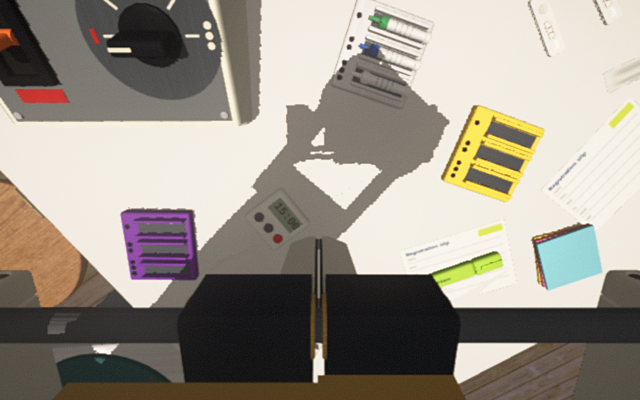

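Run:
```python
from h import *
T=optics.camera_info('wrist')['tool_from_camera']; c=(200/np.tan(np.radians(62.0217/2)),318.256,199.573,T[:3,:3],T[:3,3])
for x,y in((0,0),(.0075,.0075),(.0075,-.0175),(.011,.0175),(.0075,.0175)): print(x,y,np.round(proj(c,(x,y,0)),1))
print([plane(c,u,v,0).round(4) for u,v in((291,238),(350,238),(280,268),(355,268))])
im=cv2.imread('pics/w1.png')
a=cv2.resize(im[200:280,240:400],None,fx=4,fy=4); b=cv2.resize(im[0:110,320:450],None,fx=4,fy=4)
d=np.zeros((600,800,3),np.uint8); 
cv2.imwrite('pics/w1a.png',a);cv2.imwrite('pics/w1b.png',b)
```

```text
0 0 [317.4 249.6]
0.0075 0.0075 [331.2 236.9]
0.0075 -0.0175 [285.  236.9]
0.011 0.0175 [349.9 230.9]
0.0075 0.0175 [349.7 236.9]
[array([ 0.0069, -0.0143,  0.    ]), array([0.0069, 0.0177, 0.    ]), array([-0.0112, -0.0208,  0.    ]), array([-0.0111,  0.021 ,  0.    ])]
```

View pics/w1a.png

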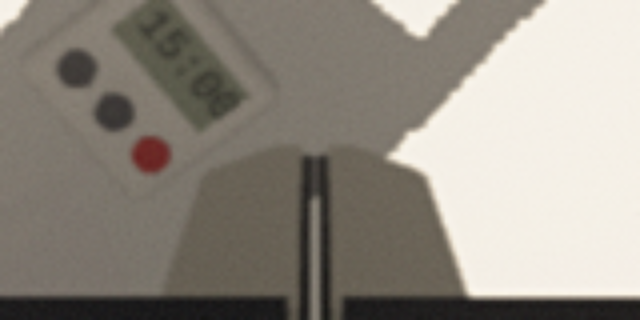

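View pics/w1b.png

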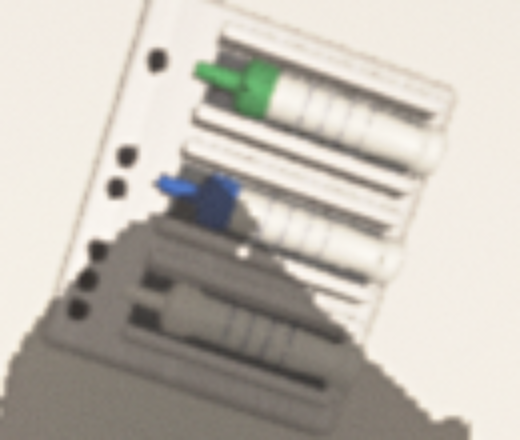

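Emit:
send_rows(
  motion="20 -34 0 0 0; 20 -34 0 0 0; 20 -34 0 0 0; 20 -34 0 0 0; 20 -34 0 0 0; 20 -34 0 0 0; 20 -34 0 0 0; 20 -34 0 0 0",
)

```text
t: 2.6
eef_pos: [0.5844, -0.1196, 0.2636]
tcp_rot: [3.139, -0.125, 0.0]
force: [0.5, -1.0, 0.6]
width: 0.0008
```

Run:
```python
from h import *
s=monitor.observe(); print(s['eef_pos'],s['tcp_rot'],s['width'],s['t'],s['force'],s['joints'])
yaw=-2*np.arctan2(s['tcp_rot'][1],-s['tcp_rot'][0]) ; print(np.degrees(R.from_rotvec(s['tcp_rot']).as_matrix()[:,0]))
cv2.imwrite("pics/w2.png",optics.camera('wrist')[:,:,::-1])
cv2.imwrite("pics/s2.png",optics.camera('side')[:,:,::-1])
```

```text
[ 0.58438287 -0.11963645  0.26355936] [ 3.13909357e+00 -1.24563813e-01  1.27899930e-04] 0.0008320283611960356 2.6 [ 0.4964649 -0.9527451  0.5981805] [-2.44688850e-01 -6.30029583e-02  1.55204368e+00 -1.14820534e-05
  1.65246639e+00  1.40542784e+00]
[ 5.71156250e+01 -4.54001139e+00  4.72662439e-03]
```

View pics/w2.png

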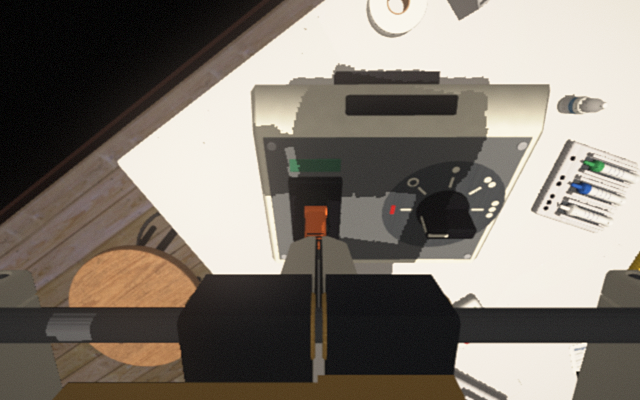

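View pics/s2.png

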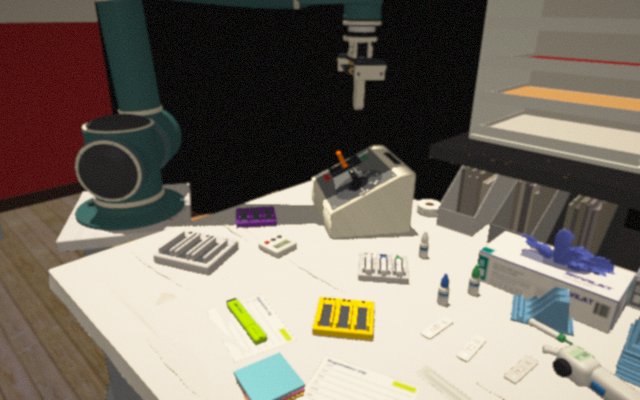

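Emit:
send_rows(
  motion="-17 -2 30 0 0; 0 0 30 0 0; 0 0 30 0 0; 0 0 26 0 0; 0 0 0 0 0",
)

```text
t: 3.2
eef_pos: [0.5651, -0.1179, 0.1441]
tcp_rot: [-3.138, 0.126, 0.008]
force: [0.4, -0.5, -0.3]
width: 0.0007
```

```bash
cat >> h.py <<'E'
P=np.array([.5559,-.1155,.1131]); A=np.array([.9969,-.079,0]); B=np.array([.079,.9969,0])
def rel(O=P,s=None):
    s=s or monitor.observe(); d=s['eef_pos']-O; print('rel a,b,z mm',np.round(1000*np.array([d@A,d@B,d[2]]),1),'F',s['force'].round(1),'t',round(s['t'],2)); return s
def snap(n,name,crop=None,f=1):
    im=optics.camera(n)[:,:,::-1]
    if crop: x0,y0,x1,y1=crop; im=im[y0:y1,x0:x1]
    cv2.imwrite('pics/'+name,cv2.resize(im,None,fx=f,fy=f,interpolation=cv2.INTER_CUBIC))
E
python3 - <<'E'
from h import *
rel(); snap('side','s3.png',(290,90,440,240),4)
E
```

```text
rel a,b,z mm [ 9.4 -1.7 31. ] F [ 0.4 -0.5 -0.3] t 3.2
```

View pics/s3.png

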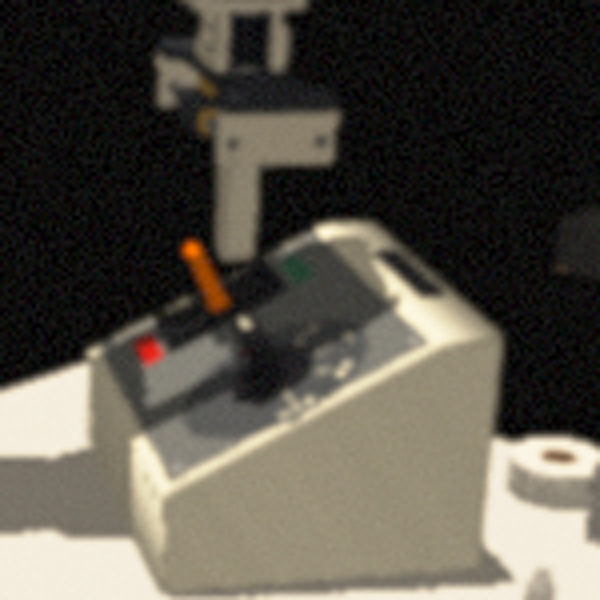

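Emit:
send_rows(
  motion="0 0 0 0 0; 0 0 0 0 0",
)

```text
t: 3.45
eef_pos: [0.5675, -0.1181, 0.1495]
tcp_rot: [3.139, -0.126, 0.004]
force: [0.1, -0.4, 0.4]
width: 0.0006
```

Emit:
send_rows(
  motion="-8 -2 0 0 0; -8 0 0 0 0; -3.3 0 1.4 0 0; -3.3 0 1.7 0 0; -3 0 2 0 0; -2.8 0 2.3 0 0; -2.6 0 2.5 0 0; 0 0 0 0 0",
)

```text
t: 4.25
eef_pos: [0.5357, -0.1133, 0.1372]
tcp_rot: [-3.139, 0.126, 0.001]
force: [0.9, -0.4, -0.0]
width: 0.0006
```

Run:
```python
from h import *
rel(); snap('side','s4.png',(290,90,440,240),4)
```

```text
rel a,b,z mm [-20.3   0.6  24.1] F [ 0.9 -0.4 -0. ] t 4.25
```

View pics/s4.png

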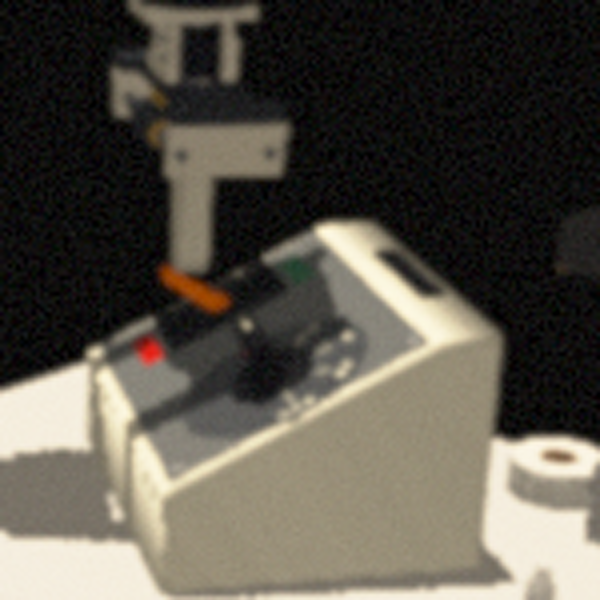

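Emit:
send_rows(
  motion="-0.5 0 1 0 0; -0.5 0 1 0 0; 0 0 1 0 0; 0 0 0 0 0; 0 0 0 0 0",
)

```text
t: 4.8
eef_pos: [0.5354, -0.1133, 0.135]
tcp_rot: [3.139, -0.126, 0.001]
force: [1.2, -0.1, 3.9]
width: 0.0005
```

Run:
```python
from h import *
rel(); snap('side','s5.png',(290,90,440,240),4)
im=cv2.imread('pics/s5.png')
h=cv2.cvtColor(im,cv2.COLOR_BGR2HSV); m=cv2.inRange(h,(8,150,100),(20,255,255)); 
(c,(w,hh),an)=cv2.minAreaRect(np.argwhere(m)[:,::-1].astype(np.float32)); print(c,w,hh,an)
c=cam('side')
l=lambda r,ph:P+r*(-np.sin(ph)*A+np.array([0,0,np.cos(ph)]))
for th in (-.4,-.5,-.56):
    a=np.array(proj(c,l(.046,.471-th)));b=np.array(proj(c,l(.012,.471-th))); print(th,((a-[290,90])*4).round(),((b-[290,90])*4).round())
```

```text
rel a,b,z mm [-20.7   0.6  21.9] F [ 1.2 -0.1  3.9] t 4.8
(168.5839080810547, 226.38064575195312) 192.5335235595703 54.385108947753906 67.90863800048828
-0.4 [166. 263.] [204. 293.]
-0.5 [162. 268.] [202. 294.]
-0.56 [159. 272.] [202. 295.]
```

View pics/s5.png

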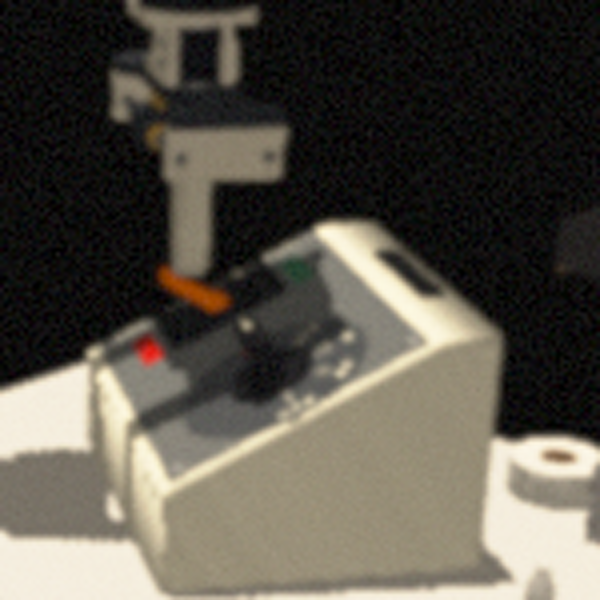

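Emit:
send_rows(
  motion="-0.5 0 1 0 0; -0.5 0 1 0 0; 0 0 0 0 0; 0 0 0 0 0",
)

```text
t: 5.25
eef_pos: [0.535, -0.1133, 0.1342]
tcp_rot: [3.139, -0.126, 0.004]
force: [1.1, -0.3, 13.8]
width: 0.0007
```

Emit:
send_rows(
  motion="0 0 -20 0 0; 0 0 -25 0 0; -18 0 0 0 0; -20 0 0 0 0; 0 0 20 0 0; 0 0 20 0 0; 0 0 17 0 0; 0 0 0 0 0",
)

```text
t: 6.05
eef_pos: [0.4952, -0.1098, 0.1181]
tcp_rot: [-3.138, 0.126, 0.006]
force: [-0.2, 0.2, -0.2]
width: 0.0005
```

Emit:
send_rows(
  motion="0 0 0 0 0; 0 0 0 0 0",
)

```text
t: 6.25
eef_pos: [0.4967, -0.1102, 0.1217]
tcp_rot: [3.139, -0.126, 0.001]
force: [-0.1, -0.9, 1.1]
width: 0.0005
```

Run:
```python
from h import *
rel(); snap('side','s6.png',(290,90,440,240),4)
```

```text
rel a,b,z mm [-59.4   0.6   8.6] F [-0.1 -0.9  1.1] t 6.25
```

View pics/s6.png

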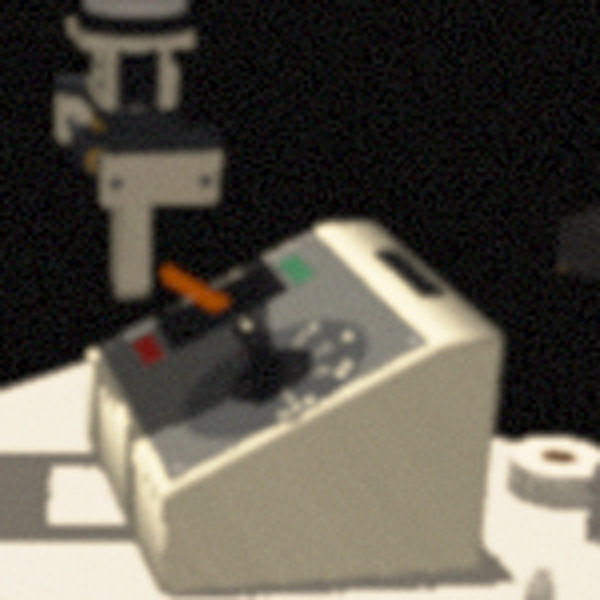

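Emit:
send_rows(
  motion="5 0 0 0 0; 5.5 0 0 0 0; 2.6 0 -3.8 0 0; 2.6 0 -3.8 0 0; 3.3 0 -3.2 0 0; 3.3 0 -3.2 0 0; 3.8 0 -2.5 0 0; 3.8 0 -2.5 0 0",
)

```text
t: 7.1
eef_pos: [0.5263, -0.1125, 0.1399]
tcp_rot: [-3.139, 0.126, 0.001]
force: [-5.1, -0.0, -2.0]
width: 0.0002
```

Emit:
send_rows(
  motion="4.3 0 -1.7 0 0; 4.3 0 -1.7 0 0; 4.5 0 -0.8 0 0; 4.5 0 -0.8 0 0; 1.4 0 0 0 0; 0 0 0 0 0; 0 0 0 0 0",
)

```text
t: 7.8
eef_pos: [0.545, -0.114, 0.1447]
tcp_rot: [-3.139, 0.126, 0.0]
force: [-1.2, -0.6, 0.5]
width: 0.0005
```

Run:
```python
from h import *
rel(); snap('side','s7.png',(290,90,440,240),4)
c=cam('side')
l=lambda r,ph:P+r*(-np.sin(ph)*A+np.array([0,0,np.cos(ph)]))
for th in (.4,.5,.56):
    a=np.array(proj(c,l(.046,.471-th)));b=np.array(proj(c,l(.012,.471-th))); print(th,((a-[290,90])*4).round(),((b-[290,90])*4).round())
```

```text
rel a,b,z mm [-11.    0.6  31.6] F [-1.2 -0.6  0.5] t 7.8
0.4 [214. 237.] [216. 286.]
0.5 [221. 236.] [218. 286.]
0.56 [225. 236.] [219. 286.]
```

View pics/s7.png

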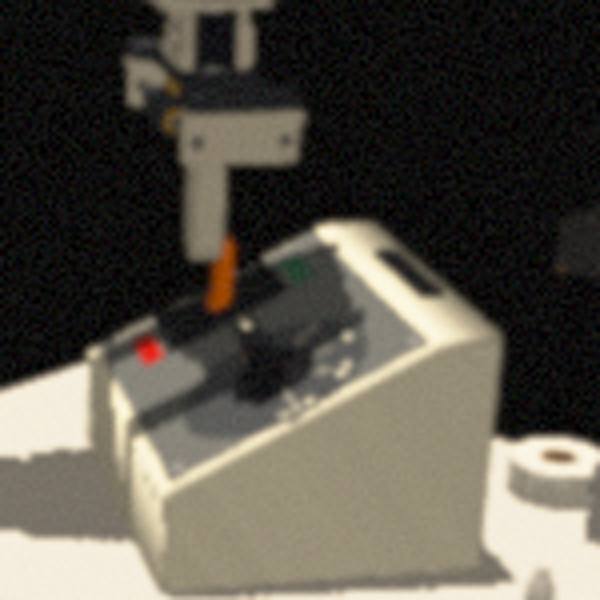

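Lever has gone over to on; push to the stop to be sure.

Emit:
send_rows(
  motion="1 0 0 0 0; 1 0 0 0 0; 1 0 0 0 0; 1 0 0 0 0; 0 0 0 0 0; 0 0 0 0 0",
)

```text
t: 8.45
eef_pos: [0.5474, -0.1142, 0.1446]
tcp_rot: [-3.139, 0.126, 0.007]
force: [-20.8, 1.8, 9.0]
width: 0.0006
```

Emit:
send_rows(
  motion="-8 0 0 0 0; -12 0 -20 0 0; -12 0 -30 0 0; -5 20 -20 0 0; 0 35 0 0 0; 0 35 0 0 0; 0 24 0 0 0; 0 0 0 0 0",
)

```text
t: 9.25
eef_pos: [0.5027, -0.2273, 0.2146]
tcp_rot: [3.138, -0.13, 0.001]
force: [-0.1, 0.9, -0.1]
width: 0.0001
```

Emit:
send_rows(
  motion="0 0 0 0 0; 0 0 0 0 0; 0 0 0 0 0",
)

```text
t: 9.55
eef_pos: [0.5032, -0.2242, 0.2148]
tcp_rot: [-3.139, 0.124, -0.001]
force: [-0.2, 1.3, 0.5]
width: 0.0007
```

```bash
echo 'C=np.array([.5474,-.2432,.1095])' >>h.py
python3 - <<'E'
from h import *
s=rel(C); snap('wrist','w8.png')
c=cam('wrist',s); n=-.454*A+np.array([0,0,.891]); u=.891*A+np.array([0,0,.454])
pj=lambda x,y,z:np.round(proj(c,C+x*u/1000+y*B/1000+z*n/1000),1)
im=cv2.imread('pics/w8.png')
for q in [(0,23,36),(0,-23,36),(-7,23,36),(7,23,36),(-7,-23,36),(7,-23,36),(51,0,0)]: 
    w=pj(*q); print(q,w); cv2.circle(im,tuple(int(round(k)) for k in w),2,(255,0,255),1)
for q in [(0,70+58,0),(0,58+70,50*1)]: print(q,pj(*q))
pts=np.array([pj(46*np.cos(t),46*np.sin(t),0) for t in np.linspace(0,6.28,60)],int)
cv2.imwrite('pics/w8m.png',cv2.resize(im[60:260,200:500],None,fx=2.5,fy=2.5,interpolation=cv2.INTER_CUBIC))
E
```

```text
rel a,b,z mm [-45.6  15.5 105.3] F [-0.2  1.3  0.5] t 9.55
(0, 23, 36) [307.4 170.7]
(0, -23, 36) [370.  170.8]
(-7, 23, 36) [307.6 178.1]
(7, 23, 36) [307.1 163.1]
(-7, -23, 36) [369.  178.1]
(7, -23, 36) [371.1 163.1]
(51, 0, 0) [339.5  82.4]
(0, 128, 0) [179.3 143.1]
(0, 128, 50) [157.6 183. ]
```

View pics/w8.png

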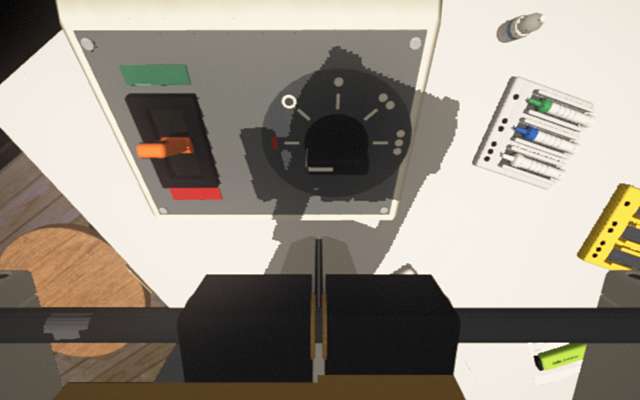

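View pics/w8m.png

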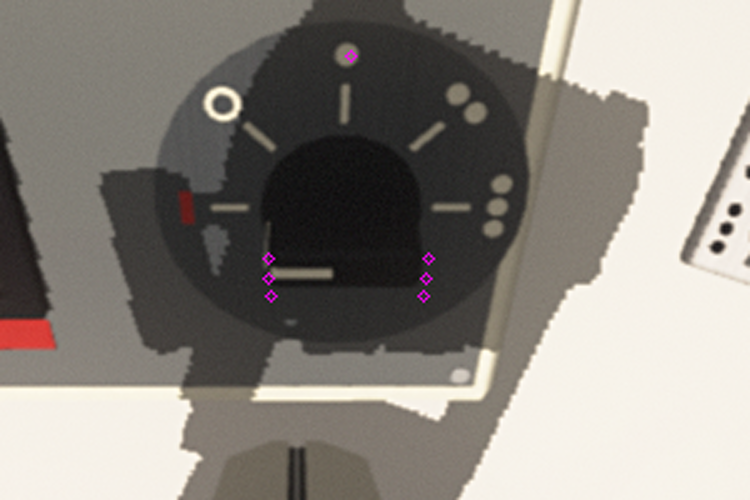

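Emit:
send_rows(
  motion="3 0 20 0 0; 0 0 30 0 0; 0 0 26 0 0; 0 0 15 0 0; 0 0 0 0 0; 0 0 0 0 0; 0 0 0 0 0",
)

```text
t: 10.3
eef_pos: [0.5066, -0.2255, 0.1254]
tcp_rot: [3.138, -0.126, 0.003]
force: [0.8, 0.3, -0.4]
width: 0.0005
```

Run:
```python
from h import *
s=rel(C); print(s['joints'])
def tcp(th,r=15,da=1.5,db=1,dep=16,x=8.5):
    a=.891*(r*np.sin(th)-7*np.cos(th))-16.3+da; b=r*np.cos(th)+7*np.sin(th)+db; z=.454*(r*np.sin(th)-7*np.cos(th))+32.1-dep
    ps=np.arctan2(np.sin(th),.891*np.cos(th)); return np.array([a-x*np.cos(ps),b+x*np.sin(ps),z]),ps
p0,ps0=tcp(0); print(p0)
for th in np.arange(.12,1.6,.12):
    p,ps=tcp(th); d=p-p0
    # shift in previous axes: x=(cos ps,-sin ps), y=(-sin ps,-cos ps) in (a,b)
    X=np.array([np.cos(ps0),-np.sin(ps0)]);Y=np.array([-np.sin(ps0),-np.cos(ps0)])
    print(round(th,2),p.round(1),'row',np.round([d[:2]@X,d[:2]@Y,-d[2]],1),round(ps-ps0,3)); p0,ps0=p,ps
snap('side','s9.png',(290,90,440,240),4)
```

```text
rel a,b,z mm [-42.   14.5  15.9] F [ 0.8  0.3 -0.4] t 10.3
[-4.64702870e-01 -1.08174687e-01  1.81848234e+00  2.86954806e-06
  1.42923490e+00  1.18613888e+00]
[-29.537  16.     12.922]
0.12 [-27.8  17.9  13.8] row [ 1.7 -1.9 -0.8] 0.135
0.24 [-25.9  19.5  14.6] row [ 1.7 -1.9 -0.9] 0.134
0.36 [-23.8  20.8  15.5] row [ 1.7 -1.8 -0.9] 0.132
0.48 [-21.5  21.8  16.4] row [ 1.7 -1.8 -0.9] 0.129
0.6 [-19.1  22.5  17.3] row [ 1.7 -1.8 -0.9] 0.126
0.72 [-16.7  22.9  18.2] row [ 1.7 -1.7 -0.9] 0.123
0.84 [-14.3  22.9  19. ] row [ 1.7 -1.7 -0.8] 0.119
0.96 [-11.9  22.5  19.9] row [ 1.7 -1.7 -0.8] 0.116
1.08 [-9.6 21.9 20.6] row [ 1.8 -1.6 -0.8] 0.113
1.2 [-7.4 21.  21.3] row [ 1.8 -1.6 -0.7] 0.111
1.32 [-5.3 19.8 21.9] row [ 1.8 -1.6 -0.6] 0.109
1.44 [-3.4 18.3 22.4] row [ 1.8 -1.6 -0.5] 0.108
1.56 [-1.6 16.7 22.9] row [ 1.9 -1.6 -0.4] 0.107
```

View pics/s9.png

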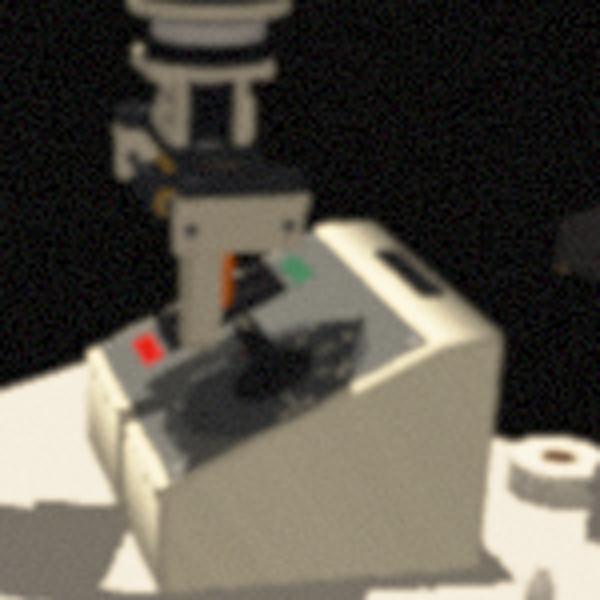

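Emit:
send_rows(
  motion="6 -1 2 0 0; 6 0 0 0 0; 1.7 -1.9 -0.8 0.13 0; 1.7 -1.9 -0.9 0.13 0; 1.7 -1.8 -0.9 0.13 0; 1.7 -1.8 -0.9 0.13 0; 1.7 -1.8 -0.9 0.13 0; 0 0 0 0 0",
)

```text
t: 11.15
eef_pos: [0.5296, -0.2194, 0.1263]
tcp_rot: [-2.933, 1.125, -0.0]
force: [0.6, -0.1, -0.2]
width: 0.0006
```

Run:
```python
from h import *
s=rel(C); x=R.from_rotvec(s['tcp_rot']).as_matrix()[:,0]; print('psi',np.arctan2(-x@B,x@A))
snap('wrist','w10.png'); snap('top','t10.png',(205,80,405,200),4)
```

```text
rel a,b,z mm [-19.7  22.3  16.8] F [ 0.6 -0.1 -0.2] t 11.15
psi 0.6532070588201915
```

View pics/w10.png

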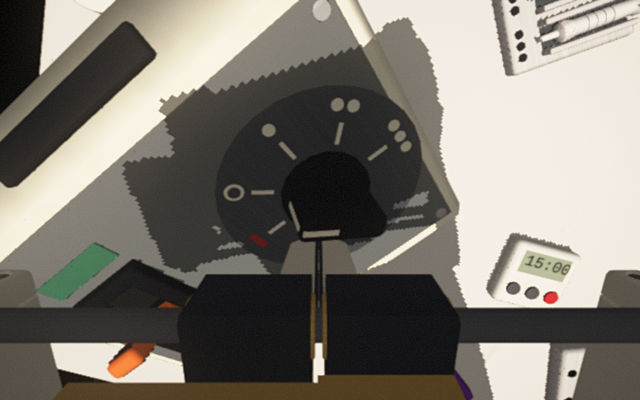

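Emit:
send_rows(
  motion="1.7 -1.7 -0.9 0.12 0; 1.7 -1.7 -0.8 0.12 0; 1.7 -1.7 -0.8 0.12 0; 1.8 -1.6 -0.8 0.11 0; 1.8 -1.6 -0.7 0.11 0; 1.8 -1.6 -0.6 0.11 0; 1.8 -1.6 -0.5 0.11 0; 0 0 0 0 0",
)

```text
t: 12.05
eef_pos: [0.5444, -0.2246, 0.1311]
tcp_rot: [-2.267, 2.174, 0.001]
force: [-0.5, 3.1, 0.2]
width: 0.0006
```

Run:
```python
from h import *
s=rel(C); x=R.from_rotvec(s['tcp_rot']).as_matrix()[:,0]; print('psi',np.arctan2(-x@B,x@A),s['joints'])
snap('wrist','w11.png')
```

```text
rel a,b,z mm [-4.5 18.3 21.6] F [-0.5  3.1  0.2] t 12.05
psi 1.4499932658899208 [-4.34851248e-01 -3.33267975e-02  1.73821086e+00  4.60724667e-04
  1.43728252e+00  2.66495718e+00]
```

View pics/w11.png

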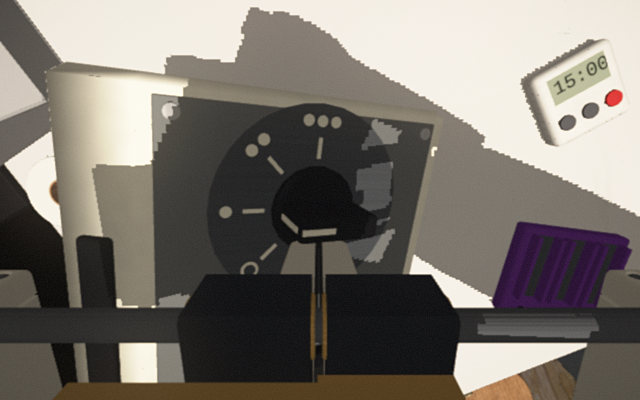

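Emit:
send_rows(
  motion="1 -0.5 0 0.05 0; 0 0 0 0 0; 0 0 0 0 0",
)

```text
t: 12.4
eef_pos: [0.5448, -0.2252, 0.1311]
tcp_rot: [-2.217, 2.225, 0.001]
force: [-0.1, 4.9, -0.0]
width: 0.0004
```

Run:
```python
from h import *
s=rel(C)
```

```text
rel a,b,z mm [-4.  17.7 21.6] F [-0.1  4.9 -0. ] t 12.4
```

Emit:
send_rows(
  motion="-5 0 0 0 0; -10 0 0 0 0; 0 0 -30 0 0; 0 0 -35 0 0; -35 0 -35 0 0; -35 0 0 0 0; 0 0 0 0 0; 0 0 0 0 0",
)

```text
t: 13.2
eef_pos: [0.5456, -0.1399, 0.2313]
tcp_rot: [2.214, -2.229, 0.001]
force: [-0.6, -0.3, -0.3]
width: 0.0007
```

Run:
```python
from h import *
s=rel(C); snap('wrist','w12.png'); snap('side','s12.png',(290,90,450,290),3.5); snap('top','t12.png',(205,80,405,200),4)
```

```text
rel a,b,z mm [ -9.9 102.9 121.8] F [-0.6 -0.3 -0.3] t 13.2
```

View pics/w12.png

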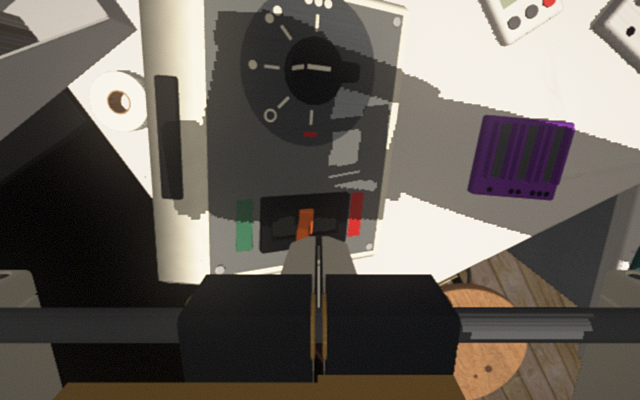

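View pics/s12.png

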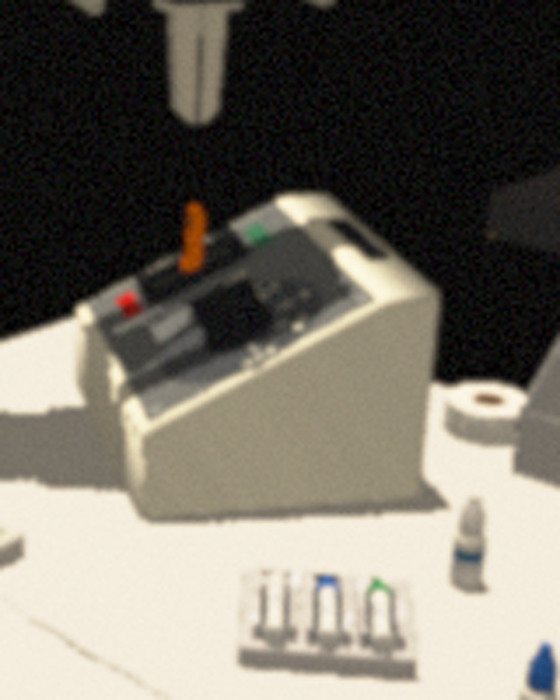

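View pics/t12.png

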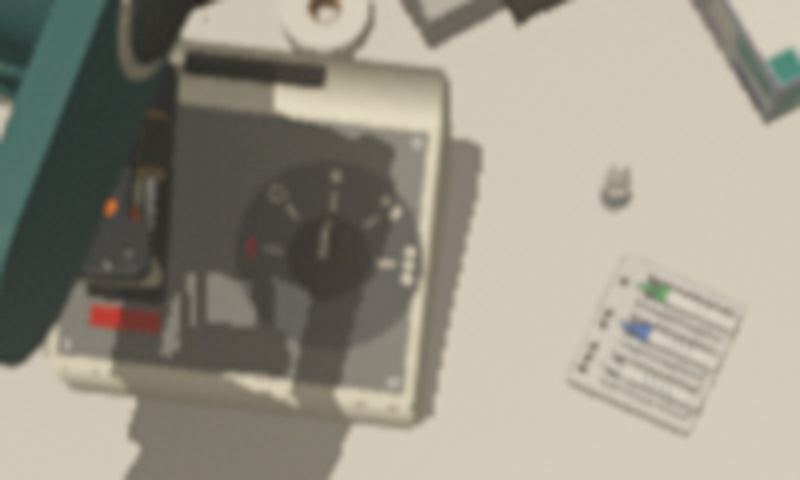

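Emit:
send_rows(
  motion="0 0 -40 0 0; 0 40 -10 0 0; 0 40 0 0 0; 0 40 0 0 0; 0 0 0 0 0; 0 0 0 0 0; 0 0 0 0 0",
)

```text
t: 14.05
eef_pos: [0.4262, -0.14, 0.2809]
tcp_rot: [2.21, -2.232, -0.001]
force: [1.4, -0.0, 0.1]
width: 0.0005
```

Run:
```python
from h import *
s=rel(C); snap('side','s13.png',(290,90,450,290),3.5); snap('top','t13.png',(205,80,405,200),4)
c=cam('side'); l=lambda r,ph:P+r*(-np.sin(ph)*A+np.array([0,0,np.cos(ph)]))
for th in (0.1,.4,.5): print(th,((np.array(proj(c,l(.046,.471-th)))-[290,90])*3.5).round(),((np.array(proj(c,l(.012,.471-th)))-[290,90])*3.5).round())
n=-.454*A+np.array([0,0,.891]); u=.891*A+np.array([0,0,.454]); ct=cam('top')
for th in (.785,1.45,1.571,1.7):
  print(th,[((np.array(proj(ct,C+.001*(r*(np.cos(th)*B+np.sin(th)*u)+36*n)))-[205,80])*4).round() for r in (4,22)])
```

```text
rel a,b,z mm [-128.9   93.3  171.4] F [ 1.4 -0.   0.1] t 14.05
0.1 [170. 212.] [185. 251.]
0.4 [187. 207.] [189. 250.]
0.5 [193. 207.] [191. 250.]
0.785 [array([318., 257.]), array([299., 234.])]
1.45 [array([322., 256.]), array([321., 226.])]
1.571 [array([323., 256.]), array([325., 227.])]
1.7 [array([323., 256.]), array([330., 227.])]
```

View pics/s13.png

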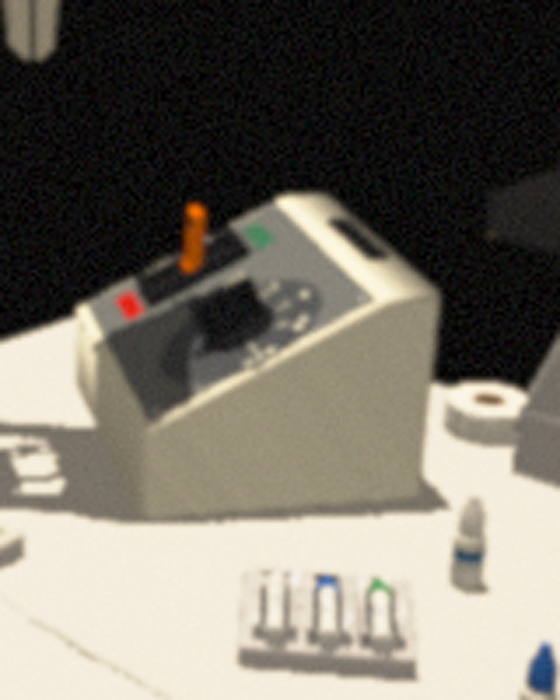

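View pics/t13.png

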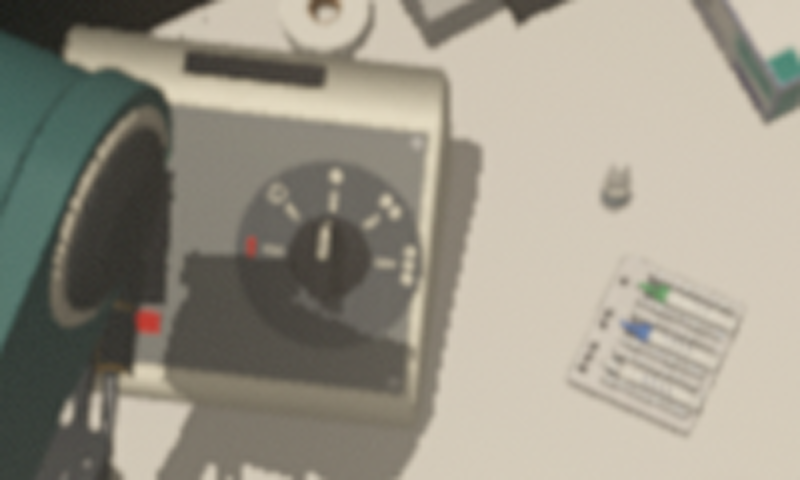

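```bash
python3 -c "
from cell import arm
print(arm.sign_off())"
```

```text
the job is handed in; nothing more can be done
None
```

I reset the cut-out, set the selector to station one (one dot), let go and handed the job in after about 14 s of robot time.

- **Lever:** I pushed it down until it met the off stop at about 14 N. The side view agreed with -0.5. I then pushed it up until it met the on stop at about 21 N. The last side view, with the arm clear, put the tip within about 1 pixel of where +0.5 should be.
- **Station:** The wrist view showed the green-capped tube in the cradle marked with one dot.
- **Knob:** I turned it by pushing one end of the bar with the shut fingers. The last top view shows the pointer on the one-dot mark, agreeing with 1.571.
- **Bystanders:** In the last views the tubes and the dropper bottle stand where they were. I did not look again at the timer's position at the end, but the arm never went near it while low.
- **Disagreements:** The knob's bar sat about 2 mm further up the slope than my first estimate, so I adjusted for that before pushing. A force of 3 to 5 N stayed on the fingers at the end of the turn, and it was gone once I let go.

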